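# Wipe the rock chips off the sorting plate

### The job

Take the scraper block from its pad and use it to wipe all four rock chips off the white sorting plate into the blue catch tray at its open end, without touching the chips with the gripper. Leave the covered glass dish on the plate where it stands and disturb nothing else on the bench. Then stand the scraper, foot down, squarely back on its pad and let go.

Things in the scene. Friction and masses are not known exactly. Their poses are not given: they have to be found in the camera images.
- station: White sorting plate joined to a blue catch tray; fixed. Origin on the table under the plate; x along the plate to the tray, y across, z up. Plate top z = 40 mm, x -130..100, y -75..75 mm. Aluminium rim 8 mm thick, 12 mm above the plate, along both long sides and the rear end; none at the tray end (x = 100). Tray inside x 100..200, y -75..75 mm, floor z = 5, walls to z = 60 mm
- tray_in (a point): centre of the blue tray's inner floor (at x = 150, y = 0, z = 5 mm of the station), axes as the station's
- scraper: Scraper block, 100 to 200 g, standing on its pad. Black foot 28 (x) x 80 (y) x 14 mm high, flat underside; on it a centred upright orange grip 22 mm thick (x), 60 mm long (y), its top 76 mm above the underside. Origin at the centre of the underside, z up the grip. Same after a half turn
- pad: Flat black rubber pad with a yellow mark, 70 mm (x) x 120 mm (y) x 6 mm thick, fixed to the table, to the left or the right of the sorting plate. Origin at the centre of its underside, its yellow mark shows how the scraper stands: scraper y along pad y
- dish: Covered glass dish with a green specimen in it, 48 mm diameter, 14 mm high, loose, standing near the rear end of the white plate, on its left or its right half; the chips of that half lie between it and the tray with about 45 mm or more free between. Origin at the centre of the underside
- chip1: dark grey rock chip, 22 x 17 x 13 mm high, 12 g, loose on the white plate; origin at the centre of its underside
- chip2: red-brown rock chip, 20 x 18 x 13 mm high, 12 g, loose on the white plate; origin at the centre of its underside
- chip3: dark grey rock chip, 21 x 16 x 13 mm high, 12 g, loose on the white plate; origin at the centre of its underside
- chip4: red-brown rock chip, 22 x 17 x 13 mm high, 12 g, loose on the white plate; origin at the centre of its underside
- slidebox: closed green slide box with a white band, 78 x 98 x 30 mm high; stands beside the sorting plate, on the side where the pad is not. A bystander; origin at the centre of the underside
- oilbottle: small amber bottle with black cap, 44 mm diameter, 85 mm high; behind the plate. A bystander; origin at the centre of the underside
- rock: grey hand specimen of rock, 76 mm across, 47 mm high; behind the plate. A bystander; origin at the centre of the underside
- dishes: stack of three glass dishes, 90 mm diameter, 45 mm high; behind the plate. A bystander; origin at the centre of the underside
- loupe: black and steel stand magnifier, 46 mm diameter, 28 mm high; at the back. A bystander; origin at the centre of the underside
There are look-alikes about, which are no part of the job. Several things have the shape of the pad; the one meant has the colours described above.

How it is judged:
By the outcome, as a careful person would: the job done as asked, in the order asked, and still so for the second after the job is handed in, with the robot touching nothing.
It also fails if it takes over 58 s, if anything falls off the work surface, if the arm or the gripper's body presses on something with over 40 N, if the wrist force passes 120 N, or if a joint passes its speed limit or range.

### The arm

A 6-joint arm with a two-finger parallel gripper is mounted at the origin on the work surface. World frame = base frame: x ahead of the robot, y to its left, z up, the work surface at z = 0. Lengths are in m, angles in degrees, forces in N, time in s.
With the tool pointing down it reaches from about 0.275 to 0.775 m from the base axis. Payload 14.6 kg.
Tool frame: the origin (TCP) lies at the very end of the fingers, on their centre line; the grasp point (between the pads) lies 19 mm behind it (ctrl.hold_point_z is the z of the grasp point in the tool frame, in m); z points along the fingers, y is the line along which they close (so a half turn about z gives the same grasp; the last joint's range is limited). The gripper opens to 85 mm and grips with 20 to 120 N. Pads are 22 mm wide; open, the fingers measure 114 mm over their backs; the gripper's body (76 mm by 85 mm) begins 54 mm behind the grasp point. The pads swing forward as they close: fully open they stand 13 mm farther back than shut.
Start: joints at [-82.58, 15.075, -2.767, 72.158, 0, 81.102], TCP at [0.148, -0.504, 0.231] pointing down, gripper open.
Joint ranges: [-151.79, 151.79], [-50.71, 97.33], [-67.44, 78.34], [-121.81, 120.89], [-77.56, 73.72], [-180, 180]. Speed limits (degrees/s): [108.29, 108.29, 147.25, 159.86, 180, 180].

### API

Orientations are given as a 3x3 rotation matrix whose columns are the frame's x, y, z axes.
In Python, from station import ctrl gives the robot as it stands. The module is installed in compiled form; this text tells all that it offers.
- The arm moves only by the tool drive_tool, never from a script. Its arguments are lists of equal length, an entry for each row: "slide": the shift along the tool's x, y, z in mm, a list of three; "rotation": the turn, a rotation vector about the tool's x, y, z in rad, a list of three. In form: {"slide": [[tx, ty, tz], ...], "rotation": [[ax, ay, az], ...]}. A call has 1 to 12 rows; each row shifts and turns the commanded pose from where the row before left it, along the tool's axes as they then stand; what a row does not reach is not made up. A row lasts 1/8 s, in which the tool goes at most 62.5 mm and 10.7 degrees, less where a joint would pass 70% of its speed; a pose out of reach is approached as far as the arm can. A call with a gripper value outside its range is refused whole. "hand" is the opening, from 0 (shut) to 1 (fully open), set as the call begins (left out, the last holds). The fingers move at their own pace and stop on an object; the grip force is fixed at half the most. Time passes only in rows, so rows that do not move let the fingers close. It gives the time, the measured TCP pose, the force, the opening and the grip force at its end, in the units of the state.
- ctrl.observe(): the state, without advancing time (a new reading comes with each control period).
- ctrl.read_camera(name): name is "scene" or "top" or "wrist"; returns the picture (400x640x3 uint8, red, green, blue); there is no depth.
- ctrl.calibration(name): a dict with "fov_y" (degrees; the focal length in pixels is half the picture's height over the tangent of half this angle, whatever the lens; pixels are square), "cx", "cy" (the principal point, pixels), "extrinsics" (4x4, takes a point from camera to world coordinates). Camera axes: x right, y up, looking along -z (the intrinsics and any distortion apply to the point x, -y, -z); pixel columns grow to the right and rows downward; lengths in m; the calibration is good to about 2 mm. A picture is of the moment at which its call begins: read the wrist's pose just before it. calibration takes no time and is no camera call; for the wrist camera it gives the pose at the moment of the call.
- ctrl.sign_off(): hands the job in; it is judged then, once.
Trained networks look in the newest picture that a camera, given by its name, has taken for a name from the list of things; names that differ only in an ending like _2 or _b are one class to them, and where a whole thing is asked for, a point or a joint stands for the part that bears it (a point fixed in the world has none). Each returns a list of dicts, best first, with "score" (0 to 1); they miss things now and then, are a little off and sometimes report something else, mostly with a low value. They report only what shows in the picture. A call takes as long as a camera call. They do not tell look-alikes from the thing itself.
- ctrl.boxes_of(camera, label): "location" ([x, y, z] in m, in the coordinates of the camera as it stood for that picture, good to about 4 mm: the middle of the surface that is visible of it).
- ctrl.trace(camera, label): "pixels" (400x640 bool, what is visible of it).
The state is a dict: "time": time; "joint_positions": joint angles; "joint_vel": joint speeds; "joint_torque": joint torques, N m; "position": TCP position; "tcp_rot": TCP orientation; "ft_force": force on the tool from outside, world axes, zero at the start; "wrist_torque": the same for the moment, N m; "opening": opening from 0.0 (shut) to 1.0 (fully open); "finger_force": force on a finger pad.
Only numpy, scipy, OpenCV 4.12 (cv2) and the standard library are available. Lean on these libraries where they do the work, as an engineer would, in place of code of your own. Each camera call takes 0.05 s, during which the arm holds its last target. There are 200 camera calls.

## Working session

There is one attempt and no reset: what is moved stays moved. The work goes in short steps, Python scripts to look and compute and a tool call to move; the robot and the scene stay as the last step left them, time stands still between calls to the robot, and variables do not carry over. Pictures are saved under pics/ and viewed, at most 10 in all, crops included, and the job is handed in when it is done.

Besides the shell and the picture viewer there is one more tool, called after "Emit:" in YAML: its name, and indented under it one key for each argument. drive_tool: Moves the arm, as the interface text tells. Its arguments: {"type":"object","properties":{"slide":{"type":"array"},"rotation":{"type":"array"},"hand":{"type":"number"}},"required":["slide","rotation"]}

```bash
mkdir -p pics; cat > h.py <<'E'
import numpy as np, cv2
from station import ctrl
def cam(n):
    c=ctrl.calibration(n); E=np.array(c["extrinsics"]); f=200/np.tan(np.radians(c["fov_y"])/2)
    return c,E,f
def px2w(n,u,v,z):
    c,E,f=cam(n); d=E[:3,:3]@np.array([(u-c["cx"])/f,-(v-c["cy"])/f,-1]); o=E[:3,3]
    return o+d*(z-o[2])/d[2]
def w2px(n,p):
    c,E,f=cam(n); q=E[:3,:3].T@(np.array(p)-E[:3,3]); return c["cx"]+f*q[0]/-q[2], c["cy"]-f*q[1]/-q[2]
def look(n,l):
    c,E,f=cam(n)
    return [(round(d["score"],2),np.round(E[:3,:3]@np.array(d["location"])+E[:3,3],4)) for d in ctrl.boxes_of(n,l)]
def save(n,name):
    im=ctrl.read_camera(n); cv2.imwrite(f"pics/{name}.png",im[:,:,::-1]); return im
E
python3 - <<'E'
from h import *
for n in("top","scene"):
    print(n,{k:v for k,v in ctrl.calibration(n).items()}); save(n,n+"0")
for l in "station scraper pad dish chip1 chip2 chip3 chip4 slidebox oilbottle rock dishes loupe".split():
    print(l,look("top",l))
a=cv2.imread("pics/top0.png")
E
```

```text
top {'fov_y': 48.57990016915667, 'cx': 325.4609487658251, 'cy': 201.68376213460095, 'extrinsics': array([[ 0.02868734,  0.9936873 , -0.10845549,  0.34745492],
       [-0.99952216,  0.02726674, -0.01455911, -0.04919257],
       [-0.01150998,  0.10882133,  0.99399469,  1.1966532 ],
       [ 0.        ,  0.        ,  0.        ,  1.        ]])}
scene {'fov_y': 57.648838478370294, 'cx': 317.2201580199489, 'cy': 197.7904730499265, 'extrinsics': array([[-0.83767239, -0.41103924,  0.35965498,  0.92417074],
       [ 0.54615972, -0.62580632,  0.55684469,  0.59627121],
       [-0.00381065,  0.66288249,  0.74871375,  0.91119479],
       [ 0.        ,  0.        ,  0.        ,  1.        ]])}
station []
scraper [(0.81, array([ 0.4715, -0.3053,  0.0813]))]
pad [(0.7, array([ 0.4943, -0.3072,  0.0046])), (0.61, array([ 0.3461, -0.3423,  0.0089])), (0.59, array([ 0.3099, -0.166 ,  0.0066])), (0.38, array([ 0.5368, -0.0358,  0.0412])), (0.19, array([ 7.935e-01, -1.000e-04,  3.380e-02]))]
dish [(0.62, array([ 0.6033, -0.1334,  0.0567]))]
chip1 [(0.48, array([ 0.5158, -0.1425,  0.0517]))]
chip2 [(0.48, array([ 0.5158, -0.1425,  0.0517]))]
chip3 [(0.48, array([ 0.5158, -0.1425,  0.0517]))]
chip4 [(0.48, array([ 0.5158, -0.1425,  0.0517]))]
slidebox [(0.8, array([0.4662, 0.3187, 0.0269]))]
oilbottle [(0.7, array([ 0.7101, -0.3143,  0.0586]))]
rock [(0.68, array([ 0.7946, -0.0024,  0.034 ]))]
dishes [(0.88, array([0.7287, 0.3485, 0.0446]))]
loupe [(0.63, array([ 0.6346, -0.4341,  0.029 ]))]
```

View pics/top0.png

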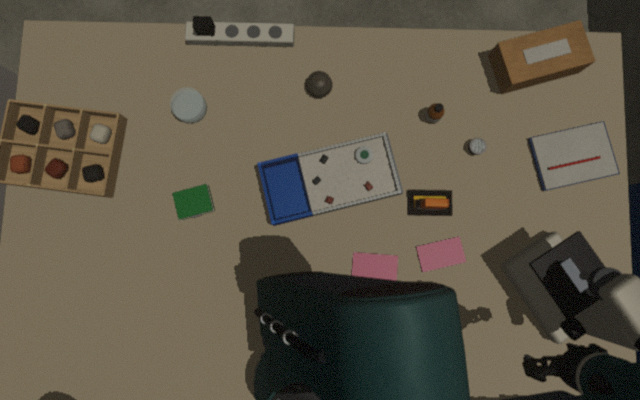

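View pics/scene0.png

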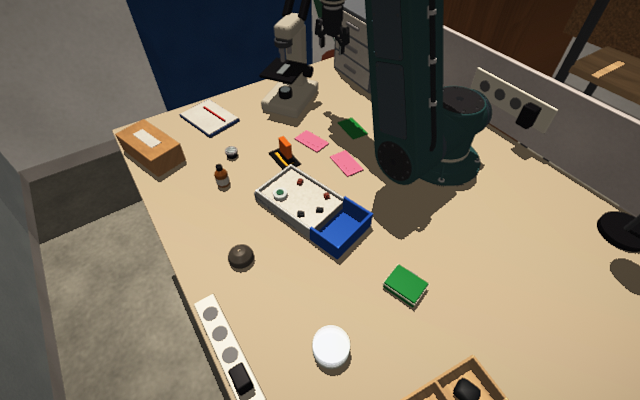

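```bash
python3 - <<'E'
from h import *
im=cv2.imread("pics/top0.png"); 
c=im[120:230,250:470]; cv2.imwrite("pics/topc.png",cv2.resize(c,None,fx=3.6,fy=3.6,interpolation=cv2.INTER_CUBIC))
for (u,v),z in [((300,157),.052),((388,134),.052),((401,190),.052),((312,214),.052),((324,159),.053),((317,181),.053),((368,186),.053),((329,200),.053),((364,155),.054),((430,203),.03)]:
    print((u,v),px2w("top",u,v,z).round(4))
s=ctrl.observe(); print(s["position"],np.round(s["tcp_rot"],3),s["opening"])
c,E,f=cam("wrist"); R=np.array(s["tcp_rot"]); print(c["fov_y"],c["cx"],c["cy"],R.T@(E[:3,3]-s["position"]),"\n",(R.T@E[:3,:3]).round(3))
E
```

```text
(300, 157) [0.5887 0.0379 0.052 ]
(388, 134) [ 0.6564 -0.1922  0.052 ]
(401, 190) [ 0.5083 -0.228   0.052 ]
(312, 214) [0.4393 0.0015 0.052 ]
(324, 159) [ 0.5848 -0.0254  0.053 ]
(317, 181) [ 0.5259 -0.0088  0.053 ]
(368, 186) [ 0.5163 -0.142   0.053 ]
(329, 200) [ 0.4769 -0.0415  0.053 ]
(364, 155) [ 0.598  -0.1299  0.054 ]
(430, 203) [ 0.4788 -0.3081  0.03  ]
[ 0.14750054 -0.50385288  0.23129042] [[ 0.96   0.281 -0.   ]
 [ 0.281 -0.96  -0.   ]
 [-0.     0.    -1.   ]] 0.9988889630096275
71.0396141132743 322.21391422080285 202.6655792546122 [ 0.0818987   0.00043911 -0.14190278] 
 [[-0.001  0.948  0.318]
 [ 1.     0.001  0.001]
 [ 0.     0.318 -0.948]]
```

View pics/topc.png

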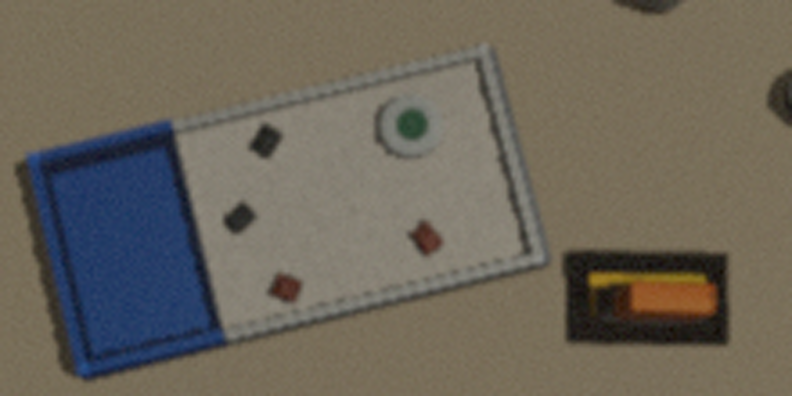

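Emit:
drive_tool:
  slide:
    - [0, 0, -10]
    - [0, 0, -10]
    - [0, 0, -10]
    - [0, 0, -10]
    - [0, 0, -10]
    - [0, 0, -10]
    - [0, 0, -10]
  rotation:
    - [0, 0, -0.184]
    - [0, 0, -0.184]
    - [0, 0, -0.184]
    - [0, 0, -0.184]
    - [0, 0, -0.184]
    - [0, 0, -0.184]
    - [0, 0, -0.184]
  hand: 1

```text
time: 1.62
position: [0.1475, -0.5038, 0.3016]
tcp_rot: [[-0.008, 1.0, -0.0], [1.0, 0.008, -0.0], [-0.0, -0.0, -1.0]]
ft_force: [0.1, -0.8, -0.6]
opening: 0.998
finger_force: 0.0
```

Emit:
drive_tool:
  slide:
    - [31, 33.5, 0]
    - [31, 33.5, 0]
    - [31, 33.5, 0]
    - [31, 33.5, 0]
    - [31, 33.5, 0]
    - [31, 33.5, 0]
    - [31, 33.5, 0]
    - [31, 33.5, 0]
    - [31, 33.5, 0]
    - [31, 33.5, 0]
    - [31, 33.5, 0]
    - [31, 33.5, 0]
  rotation:
    - [0, 0, 0]
    - [0, 0, 0]
    - [0, 0, 0]
    - [0, 0, 0]
    - [0, 0, 0]
    - [0, 0, 0]
    - [0, 0, 0]
    - [0, 0, 0]
    - [0, 0, 0]
    - [0, 0, 0]
    - [0, 0, 0]
    - [0, 0, 0]

```text
time: 3.12
position: [0.5498, -0.1298, 0.3013]
tcp_rot: [[-0.002, 1.0, 0.0], [1.0, 0.002, -0.0], [-0.0, 0.0, -1.0]]
ft_force: [0.1, 0.2, 0.2]
opening: 1.002
finger_force: 0.0
```

Emit:
drive_tool:
  slide:
    - [0, 0, 0]
    - [0, 0, 0]
  rotation:
    - [0, 0, 0]
    - [0, 0, 0]

```text
time: 3.38
position: [0.5485, -0.1312, 0.3012]
tcp_rot: [[-0.002, 1.0, -0.0], [1.0, 0.002, -0.0], [-0.0, -0.0, -1.0]]
ft_force: [0.4, 0.5, -0.1]
opening: 1.005
finger_force: 0.0
```

```bash
python3 - <<'E'
from h import *
s=ctrl.observe(); print(s["time"],s["position"],np.round(s["tcp_rot"],3))
c,E,f=cam("wrist"); np.savez("w0.npz",E=E,f=f,c=[c["cx"],c["cy"]]); save("wrist","w0")
for l in "scraper pad dish chip1 chip2".split(): print(l,look("wrist",l))
for p in [(.5887,.0379,.052),(.6564,-.1922,.052)]: print(w2px("wrist",p))
E
```

```text
3.375 [ 0.54849149 -0.13121992  0.30116691] [[-0.002  1.    -0.   ]
 [ 1.     0.002 -0.   ]
 [-0.    -0.    -1.   ]]
scraper [(0.6, array([ 0.4803, -0.2948,  0.063 ]))]
pad [(0.77, array([ 0.164 , -0.3149,  0.0069])), (0.7, array([ 0.4894, -0.2924,  0.0061])), (0.63, array([ 0.3105, -0.1619,  0.0071])), (0.59, array([ 0.3316, -0.3024,  0.0059]))]
dish [(0.72, array([ 0.601 , -0.1249,  0.0567]))]
chip1 [(0.76, array([ 0.4812, -0.0431,  0.0502])), (0.75, array([ 0.5136, -0.1407,  0.0472])), (0.68, array([ 0.5288, -0.0093,  0.0546])), (0.52, array([ 0.5876, -0.0243,  0.0541]))]
chip2 [(0.76, array([ 0.4812, -0.043 ,  0.0502])), (0.75, array([ 0.5137, -0.1406,  0.0472])), (0.68, array([ 0.5289, -0.0092,  0.0546])), (0.52, array([ 0.5877, -0.0242,  0.0541]))]
(np.float64(355.0091428665841), np.float64(33.04208855483401))
(np.float64(394.87602841348007), np.float64(209.71131114455247))
```

View pics/w0.png

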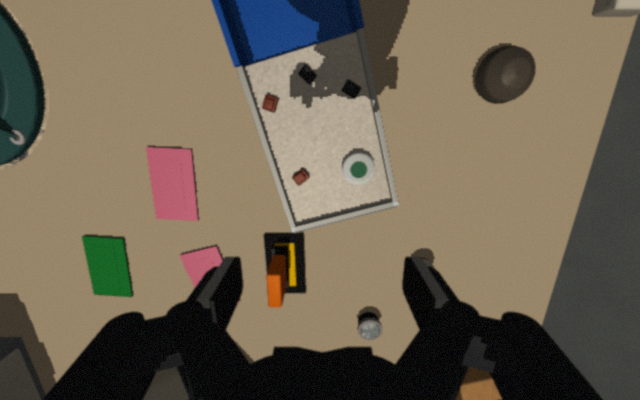

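```bash
python3 - <<'E'
from h import *
def rect(cnt,z,n="wrist"):
    P=np.array([px2w(n,u,v,z)[:2] for u,v in cnt]); return P
def masks(n,l):
    return [(d["score"],np.array(d["pixels"],np.uint8)) for d in ctrl.trace(n,l)]
ctrl.read_camera("wrist")
for l,z in [("station",.052),("tray_in",.052),("pad",.006),("scraper",.076+.006),("dish",.054)]:
    for s,m in masks("wrist",l):
        cs,_=cv2.findContours(m,cv2.RETR_EXTERNAL,cv2.CHAIN_APPROX_NONE); c=max(cs,key=cv2.contourArea)
        P=rect(c[:,0,:]+0.0,z); (ce,wh,a)=cv2.minAreaRect((P*1000).astype(np.float32))
        print(l,round(s,2),"px",cv2.boundingRect(c),"world mm",np.round(ce,1),np.round(wh,1),round(a,1))
        if l in("station","tray_in"):
            print((rect(cv2.approxPolyDP(c,4,True)[:,0,:]+0.0,z)*1000).round(1).tolist())
# plate by colour
im=cv2.imread("pics/w0.png")
cv2.imwrite("pics/w0c.png",np.hstack([cv2.resize(im[190:300,255:330],(400,586),interpolation=cv2.INTER_CUBIC),cv2.resize(im[190:300,255:330],(400,586),interpolation=cv2.INTER_CUBIC)[:, :0],cv2.resize(im[20:240,210:410],(400,440),interpolation=cv2.INTER_CUBIC)[:586] if 0 else cv2.copyMakeBorder(cv2.resize(im[20:240,210:410],(400,440),interpolation=cv2.INTER_CUBIC),0,146,0,0,cv2.BORDER_CONSTANT)]))
E
```

```text
station 0.79 px (212, 0, 186, 232) world mm [539.7 -56.4] [169.4 313.1] 15.3
[[417.8, 72.5], [502.7, -223.2], [657.6, -184.5], [592.2, 72.5]]
tray_in 0.83 px (212, 0, 186, 232) world mm [539.6 -57.2] [169.6 313.7] 15.0
[[417.9, 72.6], [501.3, -223.1], [656.3, -185.9], [591.0, 72.6]]
pad 0.97 px (83, 235, 51, 62) world mm [ 168.2 -316.9] [121.6  75.4] 85.8
pad 0.68 px (146, 146, 53, 75) world mm [ 308.8 -165.8] [122.3  72.7] 87.7
pad 0.62 px (263, 232, 45, 63) world mm [ 483.3 -311.5] [ 72.5 127.1] 1.9
pad 0.59 px (180, 246, 43, 40) world mm [ 340.8 -313.1] [71.1 66.8] 15.9
pad 0.51 px (293, 168, 17, 16) world mm [ 514.8 -151.3] [23.1 18.1] 44.0
scraper 0.83 px (268, 246, 22, 61) world mm [ 483.5 -287.9] [104.4  31.7] 87.9
dish 0.88 px (343, 152, 32, 32) world mm [ 599.9 -128.2] [43.8 44.4] 1.4
dish 0.55 px (475, 46, 61, 57) world mm [780.5  -8.2] [74.9 64.9] 15.0
```

View pics/w0c.png

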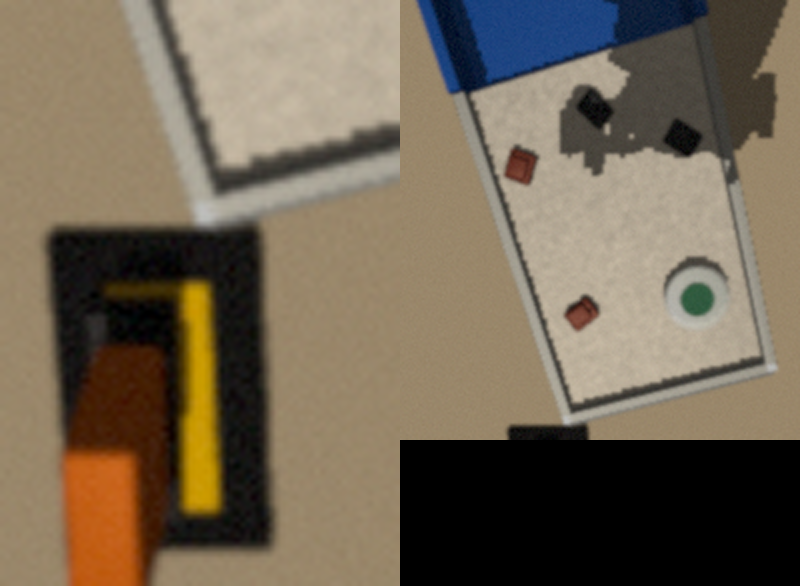

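Emit:
drive_tool:
  slide:
    - [-30, -13, 20]
    - [-30, -13, 20]
    - [-30, -13, 20]
    - [-30, -13, 20]
    - [-30, -13, 20]
    - [0, 0, 0]
    - [0, 0, 0]
  rotation:
    - [0, 0, 0]
    - [0, 0, 0]
    - [0, 0, 0]
    - [0, 0, 0]
    - [0, 0, 0]
    - [0, 0, 0]
    - [0, 0, 0]

```text
time: 4.85
position: [0.4843, -0.2809, 0.2017]
tcp_rot: [[-0.002, 1.0, 0.0], [1.0, 0.002, -0.0], [-0.0, 0.0, -1.0]]
ft_force: [-0.4, 0.0, -0.3]
opening: 0.995
finger_force: 0.0
```

```bash
python3 - <<'E'
from h import *
im=save("wrist","w1"); s=ctrl.observe(); print(s["position"])
c,E,f=cam("wrist"); np.savez("w1.npz",E=E,f=f,c=[c["cx"],c["cy"]])
for l,z in [("pad",.006),("scraper",.082)]:
  for d in ctrl.trace("wrist",l):
    m=np.array(d["pixels"],np.uint8); cs,_=cv2.findContours(m,0,1); k=max(cs,key=cv2.contourArea)
    P=np.array([px2w("wrist",u,v,z)[:2] for u,v in k[:,0,:]]); r=cv2.minAreaRect((P*1000).astype(np.float32)); print(l,d["score"],cv2.boundingRect(k),r)
c4=[(.483+a,-.3115+b,.006) for a in(-.035,.035) for b in(-.06,.06)]
print([np.round(w2px("wrist",p)) for p in c4])
cv2.imwrite("pics/w1c.png",cv2.resize(cv2.cvtColor(im,4)[80:330,200:450],(600,600),interpolation=cv2.INTER_CUBIC))
E
```

```text
[ 0.4845358  -0.28075072  0.20190115]
pad 0.76 (122, 14, 79, 121) ((308.8010559082031, -167.00497436523438), (119.43032836914062, 71.46053314208984), 87.09180450439453)
pad 0.67 (35, 158, 75, 93) ((168.4810791015625, -318.560546875), (120.79373931884766, 74.54944610595703), 85.22782135009766)
pad 0.64 (292, 155, 58, 91) ((482.8733825683594, -311.7373046875), (70.86996459960938, 120.16130065917969), 0.7578115463256836)
scraper 0.98 (303, 173, 24, 80) ((476.98321533203125, -299.25653076171875), (84.58480834960938, 22.448139190673828), 88.86389923095703)
[array([294., 245.]), array([292., 155.]), array([347., 245.]), array([350., 155.])]
```

View pics/w1c.png

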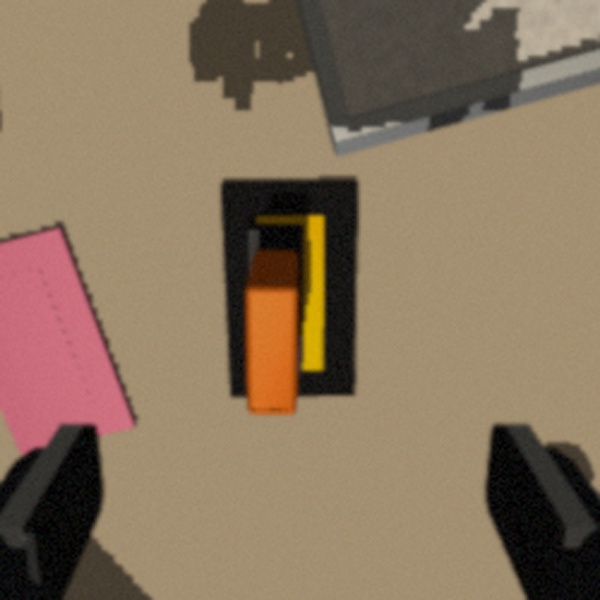

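```bash
python3 - <<'E'
from h import *
g=lambda x,y:(200+x*250/600-.3,80+y*250/600-.3)
for p,z in [((247,289),.082),((299,289),.082),((249,412),.082),((296,412),.082),((248,231),.020),((222,182),.006),((357,178),.006),((354,395),.006),((232,397),.006),((324,215),.006),((324,370),.006),((256,217),.006)]:
    print(p,(px2w("wrist",*g(*p),z)*1000).round(1))
E
```

```text
(247, 289) [ 465.7 -284.3   82. ]
(299, 289) [ 487.  -284.3   82. ]
(249, 412) [ 465.4 -340.7   82. ]
(296, 412) [ 485.9 -340.6   82. ]
(248, 231) [ 462.3 -274.4   20. ]
(222, 182) [ 448.7 -252.6    6. ]
(357, 178) [ 516.4 -250.5    6. ]
(354, 395) [ 518.5 -371.     6. ]
(232, 397) [ 450.5 -372.3    6. ]
(324, 215) [ 500.2 -269.3    6. ]
(324, 370) [ 501.5 -355.7    6. ]
(256, 217) [ 465.5 -270.4    6. ]
```

Emit:
drive_tool:
  slide:
    - [-16, -4, 20]
    - [-16, -4, 30]
    - [0, 0, 30]
    - [0, 0, 30]
    - [0, 0, 30]
    - [0, 0, 20]
    - [0, 0, 0]
  rotation:
    - [0, 0, 0]
    - [0, 0, 0]
    - [0, 0, 0]
    - [0, 0, 0]
    - [0, 0, 0]
    - [0, 0, 0]
    - [0, 0, 0]
  hand: 1

```text
time: 5.88
position: [0.476, -0.3123, 0.0406]
tcp_rot: [[-0.003, 1.0, -0.001], [1.0, 0.003, 0.001], [0.001, -0.001, -1.0]]
ft_force: [0.1, -0.5, 1.0]
opening: 1.004
finger_force: 0.0
```

Emit:
drive_tool:
  slide:
    - [0, 0, 0]
    - [0, 0, 0]
    - [0, 0, 0]
    - [0, 0, 0]
    - [0, 0, 0]
    - [0, 0, 0]
    - [0, 0, 0]
    - [0, 0, 0]
  rotation:
    - [0, 0, 0]
    - [0, 0, 0]
    - [0, 0, 0]
    - [0, 0, 0]
    - [0, 0, 0]
    - [0, 0, 0]
    - [0, 0, 0]
    - [0, 0, 0]
  hand: 0

```text
time: 6.88
position: [0.4762, -0.3132, 0.0415]
tcp_rot: [[-0.002, 1.0, 0.0], [1.0, 0.002, -0.0], [-0.0, 0.0, -1.0]]
ft_force: [-1.3, 0.7, 6.8]
opening: 0.246
finger_force: 63.5
```

Emit:
drive_tool:
  slide:
    - [0, 0, -40]
    - [0, 0, -12]
    - [0, 0, -12]
    - [0, 0, -12]
    - [0, 0, -12]
    - [0, 0, -12]
    - [0, 0, -12]
    - [0, 0, -12]
    - [0, 0, -12]
    - [0, 0, -12]
    - [0, 0, -12]
    - [0, 0, -12]
  rotation:
    - [0, 0, 0]
    - [0, 0, -0.167]
    - [0, 0, -0.167]
    - [0, 0, -0.167]
    - [0, 0, -0.167]
    - [0, 0, -0.167]
    - [0, 0, -0.167]
    - [0, 0, -0.167]
    - [0, 0, -0.167]
    - [0, 0, -0.167]
    - [0, 0, -0.167]
    - [0, 0, -0.167]

```text
time: 8.38
position: [0.476, -0.3132, 0.2134]
tcp_rot: [[-0.963, -0.27, -0.0], [-0.27, 0.963, 0.0], [0.0, 0.0, -1.0]]
ft_force: [1.0, 0.1, -0.3]
opening: 0.251
finger_force: 62.9
```

Emit:
drive_tool:
  slide:
    - [-35, 35, 0]
    - [-35, 35, 0]
    - [-35, 35, 0]
    - [-35, 35, 0]
    - [-35, 35, 0]
    - [-35, 35, 0]
    - [0, 0, 0]
    - [0, 0, 0]
  rotation:
    - [0, 0, 0]
    - [0, 0, 0]
    - [0, 0, 0]
    - [0, 0, 0]
    - [0, 0, 0]
    - [0, 0, 0]
    - [0, 0, 0]
    - [0, 0, 0]

```text
time: 9.38
position: [0.6227, -0.0553, 0.213]
tcp_rot: [[-0.964, -0.265, -0.001], [-0.265, 0.964, -0.0], [0.001, 0.0, -1.0]]
ft_force: [-0.5, -0.9, -1.4]
opening: 0.246
finger_force: 62.9
```

```bash
python3 - <<'E'
from h import *
im=save("wrist","w2"); s=ctrl.observe(); print(s["position"],np.round(s["tcp_rot"],3),s["ft_force"],s["opening"])
c,E,f=cam("wrist"); print(f,E.round(4).tolist(),c["cx"],c["cy"])
for l in ("dish","chip1"): print(l,look("wrist",l))
E
```

```text
[ 0.62259696 -0.05572129  0.21310432] [[-0.964 -0.264 -0.   ]
 [-0.264  0.964 -0.   ]
 [ 0.001 -0.    -1.   ]] [-0.79400205 -0.3826016  -0.89391601] 0.24969280345399483
280.18472734731523 [[-0.2634, -0.9154, -0.3044, 0.5446], [0.9647, -0.2498, -0.0835, -0.0776], [0.0004, -0.3156, 0.9489, 0.3551], [0.0, 0.0, 0.0, 1.0]] 322.21391422080285 202.6655792546122
dish [(0.91, array([ 0.5967, -0.1264,  0.0562])), (0.36, array([ 0.5239, -0.0274,  0.039 ]))]
chip1 [(0.94, array([ 0.4787, -0.0419,  0.0515])), (0.86, array([ 0.5846, -0.0225,  0.0519])), (0.77, array([ 0.512 , -0.1417,  0.0516])), (0.59, array([ 0.5307, -0.0101,  0.0532]))]
```

View pics/w2.png

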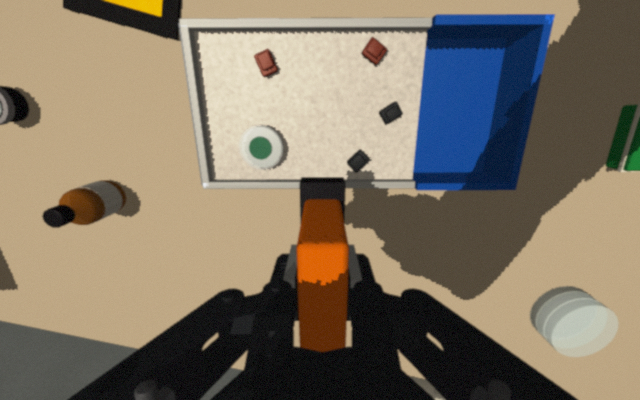

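```bash
cat >> h.py <<'E'
def st(p): # station mm -> world m
    x,y,a=np.load("st.npy"); c,s=np.cos(a),np.sin(a); return np.array([x+(c*p[0]-s*p[1])/1e3,y+(s*p[0]+c*p[1])/1e3])
def ist(w):
    x,y,a=np.load("st.npy"); c,s=np.cos(a),np.sin(a); d=np.array([w[0]-x,w[1]-y]); return np.array([c*d[0]+s*d[1],-s*d[0]+c*d[1]])*1e3
E
python3 - <<'E'
from h import *
from scipy.optimize import least_squares
o=[((-138,83,52),(181,22)),((-138,-83,52),(204,187)),((100,75,40),(424,34)),((100,-75,40),(414,180)),((-130,75,40),(198,31)),((-130,-75,40),(212,181))]
def r(q):
    e=[]
    for p,u in o:
        c,s=np.cos(q[2]),np.sin(q[2]); w=(q[0]+(c*p[0]-s*p[1])/1e3,q[1]+(s*p[0]+c*p[1])/1e3,p[2]/1e3+0*q[0])
        e+=list(np.array(w2px("wrist",w))-u)
    return np.array(e)
f=least_squares(r,[.544,-.074,1.833]); np.save("st.npy",f.x); print(f.x,np.degrees(f.x[2]),r(f.x).reshape(-1,2).round(1))
for n,u,z in [("dish",(262,147),.054),("red1",(264,61),.053),("red2",(374,49),.053),("dk1",(390,112),.052),("dk2",(357,159),.052)]:
    w=px2w("wrist",*u,z); print(n,w.round(4),ist(w).round(1))
s=ctrl.observe(); print("heading",np.degrees(np.arctan2(s["tcp_rot"][1][1],s["tcp_rot"][0][1])),ist(s["position"]))
E
```

```text
[ 0.54656679 -0.07240419  1.83397456] 105.0790021145947 [[-1.  -2.6]
 [-0.7  3.1]
 [ 4.4 -0.8]
 [-1.5  1.1]
 [-2.7  1.5]
 [ 1.5 -0.4]]
dish [ 0.5979 -0.1295  0.054 ] [-68.5 -34.7]
red1 [ 0.5163 -0.1441  0.053 ] [-61.4  47.9]
red2 [ 0.4783 -0.0442  0.053 ] [45.  58.6]
dk1 [ 0.5286 -0.0097  0.052 ] [65.2  1. ]
dk2 [ 0.5838 -0.0279  0.052 ] [ 33.2 -47.6]
heading 105.29301242156875 [ -3.99021737 -77.65500117]
```

Emit:
drive_tool:
  slide:
    - [27, -23, 0]
    - [27, -23, 0]
    - [27, -24, 0]
    - [28, -23, 0]
    - [0, 0, 30]
    - [0, 0, 30]
    - [0, 0, 30]
    - [0, 0, 20]
    - [0, 0, 15]
    - [0, 0, 0]
  rotation:
    - [0, 0, 0]
    - [0, 0, 0]
    - [0, 0, 0]
    - [0, 0, 0]
    - [0, 0, 0]
    - [0, 0, 0]
    - [0, 0, 0]
    - [0, 0, 0]
    - [0, 0, 0.0]
    - [0, 0, 0]

```text
time: 10.78
position: [0.5419, -0.1738, 0.0878]
tcp_rot: [[-0.964, -0.264, -0.001], [-0.264, 0.964, 0.001], [0.001, 0.001, -1.0]]
ft_force: [-0.4, 0.1, -0.0]
opening: 0.249
finger_force: 62.9
```

```bash
python3 - <<'E'
from h import *
im=save("wrist","w3"); s=ctrl.observe(); print(s["position"],ist(s["position"]),s["ft_force"],s["time"])
E
```

```text
[ 0.54238625 -0.17395867  0.0885392 ] [-96.97018105  30.45606659] [0.40063185 0.36091777 0.02428904] 10.825
```

View pics/w3.png

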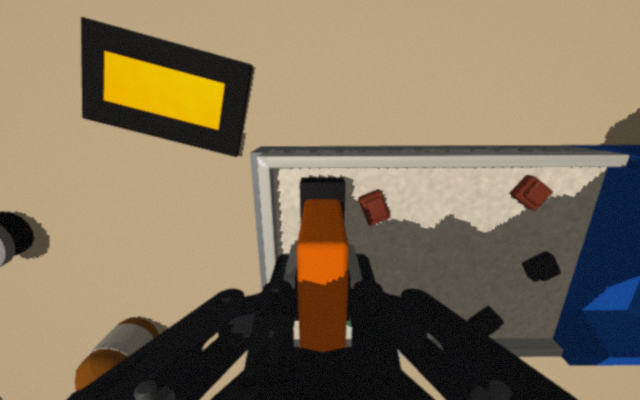

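Emit:
drive_tool:
  slide:
    - [0, 0, 5]
    - [0, 0, 4]
    - [0, 0, 1.5]
    - [0, 0, 0]
  rotation:
    - [0, 0, 0]
    - [0, 0, 0]
    - [0, 0, 0]
    - [0, 0, 0]

```text
time: 11.32
position: [0.5425, -0.1736, 0.0778]
tcp_rot: [[-0.964, -0.265, -0.0], [-0.265, 0.964, 0.0], [0.0, 0.0, -1.0]]
ft_force: [0.0, 0.5, -0.6]
opening: 0.249
finger_force: 62.9
```

Emit:
drive_tool:
  slide:
    - [0, 0, 0.8]
    - [0, 0, 0]
  rotation:
    - [0, 0, 0]
    - [0, 0, 0]

```text
time: 11.58
position: [0.5425, -0.1736, 0.077]
tcp_rot: [[-0.964, -0.265, 0.0], [-0.265, 0.964, -0.0], [-0.0, -0.0, -1.0]]
ft_force: [-0.2, 0.3, -1.8]
opening: 0.249
finger_force: 62.9
```

Emit:
drive_tool:
  slide:
    - [0, 0, 0.8]
    - [0, 0, 0]
  rotation:
    - [0, 0, 0]
    - [0, 0, 0]

```text
time: 11.82
position: [0.5425, -0.1736, 0.0761]
tcp_rot: [[-0.964, -0.265, -0.0], [-0.265, 0.964, 0.0], [0.0, 0.0, -1.0]]
ft_force: [-1.0, -0.1, -0.6]
opening: 0.247
finger_force: 62.9
```

Emit:
drive_tool:
  slide:
    - [1, 0, 0]
    - [1, 0, 0]
    - [0, 0, 0]
  rotation:
    - [0, 0, 0]
    - [0, 0, 0]
    - [0, 0, 0]

```text
time: 12.2
position: [0.5405, -0.1742, 0.0762]
tcp_rot: [[-0.964, -0.265, -0.0], [-0.265, 0.964, -0.0], [0.0, -0.0, -1.0]]
ft_force: [-1.1, 0.4, -1.3]
opening: 0.248
finger_force: 62.9
```

Emit:
drive_tool:
  slide:
    - [1, 0, 0]
    - [0, 0, 0]
  rotation:
    - [0, 0, 0]
    - [0, 0, 0]

```text
time: 12.45
position: [0.5395, -0.1744, 0.0762]
tcp_rot: [[-0.964, -0.265, -0.0], [-0.265, 0.964, 0.0], [0.0, 0.0, -1.0]]
ft_force: [-0.1, 0.5, -0.6]
opening: 0.251
finger_force: 62.9
```

Emit:
drive_tool:
  slide:
    - [0.7, 0, 0]
    - [0, 0, 0]
  rotation:
    - [0, 0, 0]
    - [0, 0, 0]

```text
time: 12.7
position: [0.5389, -0.1746, 0.0762]
tcp_rot: [[-0.964, -0.265, -0.0], [-0.265, 0.964, 0.0], [0.0, 0.0, -1.0]]
ft_force: [0.8, 0.5, -1.8]
opening: 0.25
finger_force: 62.9
```

Emit:
drive_tool:
  slide:
    - [0.8, 0, 0]
    - [0, 0, 0]
  rotation:
    - [0, 0, 0]
    - [0, 0, 0]

```text
time: 12.95
position: [0.5381, -0.1748, 0.0762]
tcp_rot: [[-0.964, -0.265, 0.0], [-0.265, 0.964, 0.0], [-0.0, -0.0, -1.0]]
ft_force: [0.5, 0.3, -0.9]
opening: 0.248
finger_force: 62.9
```

Emit:
drive_tool:
  slide:
    - [0.8, 0, 0]
    - [0, 0, 0]
  rotation:
    - [0, 0, 0]
    - [0, 0, 0]

```text
time: 13.2
position: [0.5374, -0.175, 0.0762]
tcp_rot: [[-0.964, -0.265, -0.0], [-0.265, 0.964, -0.0], [0.0, -0.0, -1.0]]
ft_force: [0.1, 0.1, -0.8]
opening: 0.248
finger_force: 62.9
```

Emit:
drive_tool:
  slide:
    - [0, 10, 0]
    - [0, 12, 0]
    - [0, 12, 0]
    - [0, 12, 0]
    - [0, 12, 0]
    - [-0.5, 12, 0]
    - [-1, 12, 0]
    - [-1, 12, 0]
    - [-1, 12, 0]
    - [-0.5, 12, 0]
    - [0, 0, 0]
  rotation:
    - [0, 0, 0]
    - [0, 0, 0]
    - [0, 0, 0]
    - [0, 0, 0]
    - [0, 0, 0]
    - [0, 0, 0]
    - [0, 0, 0]
    - [0, 0, 0]
    - [0, 0, 0]
    - [0, 0, 0]
    - [0, 0, 0]

```text
time: 14.58
position: [0.5098, -0.0594, 0.0762]
tcp_rot: [[-0.964, -0.266, -0.0], [-0.266, 0.964, 0.0], [0.0, 0.0, -1.0]]
ft_force: [0.3, -0.3, -1.6]
opening: 0.248
finger_force: 62.9
```

```bash
python3 - <<'E'
from h import *
im=save("wrist","w4"); s=ctrl.observe(); print(s["position"],ist(s["position"]),s["ft_force"],s["time"])
E
```

```text
[ 0.50997004 -0.05985173  0.07621375] [21.64092327 32.07112656] [ 0.48436793 -0.95340052 -1.17761223] 14.625
```

View pics/w4.png

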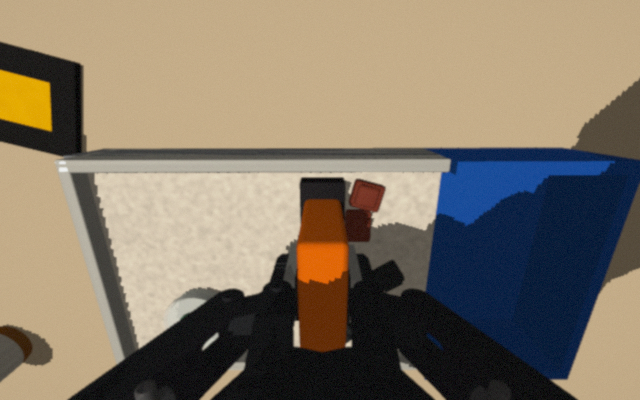

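Emit:
drive_tool:
  slide:
    - [0, 11, 0]
    - [0, 11, 0]
    - [0, 11, 0]
    - [0, 11, 0]
    - [0, 11, 0]
    - [0, 11, 0]
    - [0, 11, 0]
    - [0, 11, 0]
    - [0, 0, 0]
    - [0, 0, -25]
    - [0, 0, -35]
    - [0, 0, 0]
  rotation:
    - [0, 0, 0]
    - [0, 0, 0]
    - [0, 0, 0]
    - [0, 0, 0]
    - [0, 0, 0]
    - [0, 0, 0]
    - [0, 0, 0]
    - [0, 0, 0]
    - [0, 0, 0]
    - [0, 0, 0]
    - [0, 0, 0]
    - [0, 0, 0]

```text
time: 16.12
position: [0.4881, 0.0243, 0.1382]
tcp_rot: [[-0.964, -0.265, 0.004], [-0.265, 0.964, -0.001], [-0.004, -0.002, -1.0]]
ft_force: [-0.2, 0.8, -0.9]
opening: 0.251
finger_force: 62.9
```

```bash
python3 - <<'E'
from h import *
s=ctrl.observe(); print(s["position"],ist(s["position"]),s["time"])
for n in("wrist","top"):
  im=save(n,n+"5")
  for l in("chip1","chip2","dish"):
    for sc,w in look(n,l):
        print(n,l,sc,w,ist(w).round(0),[round(float(x)) for x in w2px(n,w)], im[min(399,max(0,int(w2px(n,w)[1]))),min(639,max(0,int(w2px(n,w)[0])))])
E
```

```text
[0.48811664 0.02429427 0.13815087] [108.57478679  31.28142906] 16.125
wrist chip1 0.95 [ 0.5814 -0.0189  0.0486] [ 43. -48.] [253, 286] [33 36 34]
wrist chip1 0.95 [0.4534 0.0369 0.0125] [130.  62.] [344, 167] [128  59  45]
wrist chip2 0.95 [ 0.5806 -0.0187  0.0476] [ 43. -47.] [253, 286] [27 28 27]
wrist chip2 0.95 [0.4525 0.037  0.0117] [130.  62.] [344, 166] [128  59  45]
wrist dish 0.79 [ 0.5897 -0.1257  0.0514] [-63. -28.] [136, 271] [ 63 108  76]
top dish 0.57 [ 0.6007 -0.1319  0.0555] [-72. -37.] [365, 154] [50 78 58]
top dish 0.54 [ 0.7932 -0.002   0.0333] [   4. -256.] [318, 85] [69 65 53]
```

Emit:
drive_tool:
  slide:
    - [-16, -28, 0]
    - [-16, -28, 0]
    - [-16, -28, 0]
    - [-15, -29, 0]
    - [0, 0, 0]
    - [0, 0, 0]
  rotation:
    - [0, 0, 0]
    - [0, 0, 0]
    - [0, 0, 0]
    - [0, 0, 0]
    - [0, 0, 0]
    - [0, 0, 0]

```text
time: 17.27
position: [0.5768, -0.0673, 0.1358]
tcp_rot: [[-0.964, -0.265, -0.001], [-0.265, 0.964, 0.0], [0.001, 0.001, -1.0]]
ft_force: [-0.3, -0.1, -0.5]
opening: 0.25
finger_force: 62.9
```

```bash
python3 - <<'E'
from h import *
s=ctrl.observe(); print(s["position"],ist(s["position"]),s["tcp_rot"],s["time"])
im=save("wrist","w6")
for l in("chip1","chip3","dish"):
    for sc,w in look("wrist",l):
        p=w2px("wrist",w); print(l,sc,w,ist(w).round(0),np.round(p),im[min(399,max(0,int(p[1]))),min(639,max(0,int(p[0])))])
E
```

```text
[ 0.5767989  -0.06725741  0.13576978] [ -2.89533349 -30.53009263] [[-9.64255264e-01 -2.64973123e-01 -1.01462656e-03]
 [-2.64973604e-01  9.64255594e-01  3.71200113e-04]
 [ 8.80001283e-04  6.26780919e-04 -9.99999416e-01]] 17.275
chip1 0.95 [0.4515 0.0352 0.0157] [129.  64.] [473.  94.] [118  52  39]
chip1 0.8 [0.4734 0.0269 0.0202] [115.  45.] [456. 117.] [122  59  44]
chip1 0.68 [0.5263 0.0535 0.018 ] [127. -13.] [458. 180.] [39 40 38]
chip1 0.63 [ 0.585  -0.0218  0.0525] [ 39. -50.] [370. 231.] [14 15 13]
chip3 0.95 [0.4515 0.0353 0.0158] [129.  64.] [473.  94.] [119  53  39]
chip3 0.8 [0.4734 0.027  0.0203] [115.  45.] [457. 117.] [122  59  44]
chip3 0.68 [0.5264 0.0535 0.0182] [127. -13.] [459. 180.] [39 40 38]
chip3 0.63 [ 0.585  -0.0217  0.0526] [ 39. -50.] [370. 231.] [14 15 13]
dish 0.75 [ 0.601  -0.1242  0.0555] [-64. -39.] [251. 219.] [ 57 104  72]
```

Emit:
drive_tool:
  slide:
    - [-1.5, 0, 18]
    - [0, 0, 18]
    - [0, 0, 17]
    - [0, 0, 6.5]
    - [0, 0, 0]
    - [0, 9, 0]
    - [0, 11, 0]
    - [0, 11, 0]
    - [0, 11, 0]
    - [0, 11, 0]
    - [0, 11, 0]
    - [0, 0, 0]
  rotation:
    - [0, 0, 0]
    - [0, 0, 0]
    - [0, 0, 0]
    - [0, 0, 0]
    - [0, 0, 0]
    - [0, 0, 0]
    - [0, 0, 0]
    - [0, 0, 0]
    - [0, 0, 0]
    - [0, 0, 0]
    - [0, 0, 0]
    - [0, 0, 0]

```text
time: 18.98
position: [0.5616, -0.0047, 0.0767]
tcp_rot: [[-0.964, -0.266, -0.0], [-0.266, 0.964, 0.0], [0.0, 0.0, -1.0]]
ft_force: [-0.1, -0.1, -0.7]
opening: 0.247
finger_force: 62.9
```

Emit:
drive_tool:
  slide:
    - [0, 11, 0]
    - [0, 11, 0]
    - [0, 11, 0]
    - [0, 11, 0]
    - [0, 5, 0]
    - [0, 0, 0]
    - [0, 0, -25]
    - [0, 0, -35]
    - [0, 0, -40]
    - [0, 0, -20]
    - [0, 0, 0]
  rotation:
    - [0, 0, 0]
    - [0, 0, 0]
    - [0, 0, 0]
    - [0, 0, 0]
    - [0, 0, 0]
    - [0, 0, 0]
    - [0, 0, 0]
    - [0, 0, 0]
    - [0, 0, 0]
    - [0, 0, 0]
    - [0, 0, 0]

```text
time: 20.35
position: [0.5496, 0.0414, 0.1977]
tcp_rot: [[-0.964, -0.265, 0.003], [-0.265, 0.964, -0.0], [-0.002, -0.001, -1.0]]
ft_force: [-0.2, -0.0, -1.5]
opening: 0.251
finger_force: 62.9
```

```bash
python3 - <<'E'
from h import *
s=ctrl.observe(); print(s["position"],ist(s["position"]),s["tcp_rot"],s["time"])
im=save("wrist","w7")
for l in("chip1","dish"):
    for sc,w in look("wrist",l):
        p=w2px("wrist",w); print(l,sc,w,ist(w).round(0),np.round(p),im[min(399,max(0,int(p[1]))),min(639,max(0,int(p[0])))])
E
```

```text
[0.54964989 0.04143233 0.19770957] [109.11483822 -32.59158892] [[-9.64341020e-01 -2.64650939e-01  2.50547328e-03]
 [-2.64652347e-01  9.64343858e-01 -2.42194431e-04]
 [-2.35204079e-03 -8.96637409e-04 -9.99996832e-01]] 20.35
chip1 0.66 [0.5216 0.0553 0.0155] [130.  -9.] [340. 163.] [60 57 56]
chip1 0.64 [0.4517 0.0374 0.0167] [131.  63.] [343.  96.] [140  74  57]
dish 0.66 [ 0.5992 -0.1239  0.0516] [-63. -37.] [160. 195.] [ 54 102  72]
```

Emit:
drive_tool:
  slide:
    - [0, 0, 0]
    - [0, 0, 0]
    - [0, 0, 0]
    - [0, 0, 0]
    - [0, 0, 0]
    - [0, 0, 0]
    - [0, 0, 0]
    - [0, 0, 0]
    - [0, 0, 0]
    - [0, 0, 0]
    - [0, 0, 0]
  rotation:
    - [0, 0, 0.1656]
    - [0, 0, 0.1656]
    - [0, 0, 0.1656]
    - [0, 0, 0.1656]
    - [0, 0, 0.1656]
    - [0, 0, 0.1656]
    - [0, 0, 0.1656]
    - [0, 0, 0.1656]
    - [0, 0, 0.1656]
    - [0, 0, 0.1656]
    - [0, 0, 0.1656]

```text
time: 21.88
position: [0.5484, 0.0417, 0.1954]
tcp_rot: [[-0.012, 1.0, -0.002], [1.0, 0.012, 0.0], [0.0, -0.002, -1.0]]
ft_force: [-0.3, 0.3, -0.9]
opening: 0.247
finger_force: 62.9
```

Emit:
drive_tool:
  slide:
    - [-43.4, -7.4, 0]
    - [-43.4, -7.4, 0]
    - [-43.4, -7.4, 0]
    - [-43.4, -7.4, 0]
    - [-43.4, -7.4, 0]
    - [-43.4, -7.4, 0]
    - [-43.4, -7.4, 0]
    - [-43.4, -7.4, 0]
    - [-43.4, -7.4, 0]
    - [-43.4, -7.4, 0]
    - [0, 0, 0]
    - [0, 0, 0]
  rotation:
    - [0, 0, 0]
    - [0, 0, 0]
    - [0, 0, 0]
    - [0, 0, 0]
    - [0, 0, 0]
    - [0, 0, 0]
    - [0, 0, 0]
    - [0, 0, 0]
    - [0, 0, 0]
    - [0, 0, 0]
    - [0, 0, 0]
    - [0, 0, 0]

```text
time: 23.38
position: [0.4821, -0.3929, 0.1957]
tcp_rot: [[-0.017, 1.0, -0.001], [1.0, 0.017, 0.001], [0.001, -0.001, -1.0]]
ft_force: [0.7, -0.9, -0.1]
opening: 0.248
finger_force: 62.9
```

```bash
python3 - <<'E'
from h import *
s=ctrl.observe(); print(s["position"],np.round(s["tcp_rot"],4).tolist(),s["time"])
im=save("wrist","w8"); hsv=cv2.cvtColor(im,cv2.COLOR_RGB2HSV)
m=cv2.inRange(hsv,(20,150,90),(35,255,255)); cs,_=cv2.findContours(m,0,1)
for k in sorted(cs,key=cv2.contourArea)[-2:]:
    P=np.array([px2w("wrist",u,v,.006)[:2]*1000 for u,v in k[:,0,:]],np.float32); print("mark",cv2.boundingRect(k),cv2.minAreaRect(P))
for d in ctrl.trace("wrist","pad")[:4]:
    k=max(cv2.findContours(np.array(d["pixels"],np.uint8),0,1)[0],key=cv2.contourArea)
    P=np.array([px2w("wrist",u,v,.006)[:2]*1000 for u,v in k[:,0,:]],np.float32); print("pad",d["score"],cv2.boundingRect(k),cv2.minAreaRect(P))
it=save("top","t8")
a=cv2.resize(it[120:230,250:470],(600,300),interpolation=cv2.INTER_CUBIC); b=cv2.resize(im,(480,300))
cv2.imwrite("pics/last.png",np.vstack([cv2.cvtColor(a,4),cv2.cvtColor(cv2.copyMakeBorder(b,0,0,60,60,0),4)]))
E
```

```text
[ 0.482095   -0.39292015  0.19566852] [[-0.0171, 0.9999, -0.0011], [0.9999, 0.0171, 0.0015], [0.0015, -0.0011, -1.0]] 23.375
mark (308, 68, 32, 82) ((482.1740417480469, -312.4507141113281), (33.74033737182617, 86.44569396972656), 0.7871868014335632)
pad 0.88 (159, 75, 92, 115) ((347.15032958984375, -342.7227783203125), (70.82435607910156, 120.49606323242188), 14.804452896118164)
pad 0.75 (293, 51, 65, 113) ((483.0631103515625, -312.3856201171875), (70.52017974853516, 119.4766616821289), 0.7942231297492981)
pad 0.75 (116, 0, 73, 24) ((306.46978759765625, -219.87168884277344), (72.4558334350586, 20.133670806884766), 0.9562718868255615)
pad 0.63 (0, 50, 87, 117) ((168.25949096679688, -319.2071228027344), (119.74411010742188, 74.74999237060547), 85.39399719238281)
```

View pics/last.png

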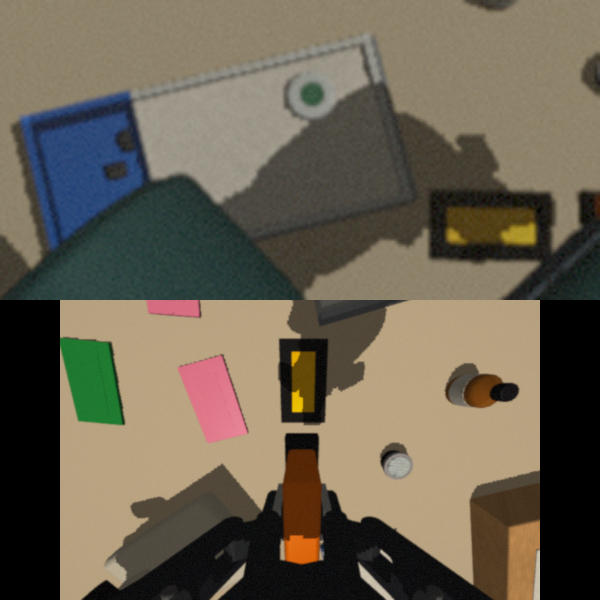

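Emit:
drive_tool:
  slide:
    - [26, 1, 0]
    - [27, 1, 0]
    - [27, 0.3, 0]
    - [0, 0, 30]
    - [0, 0, 40]
    - [0, 0, 40]
    - [0, 0, 30]
    - [0, 0, 8]
    - [0, 0, 0]
    - [0, 0, 0]
  rotation:
    - [0, 0, 0]
    - [0, 0, 0]
    - [0, 0, 0]
    - [0, 0, 0]
    - [0, 0, 0]
    - [0, 0, 0]
    - [0, 0, 0]
    - [0, 0, 0]
    - [0, 0, 0]
    - [0, 0, 0]

```text
time: 24.78
position: [0.484, -0.3138, 0.05]
tcp_rot: [[-0.018, 1.0, 0.001], [1.0, 0.018, -0.001], [-0.001, 0.001, -1.0]]
ft_force: [-0.6, -0.1, -1.2]
opening: 0.254
finger_force: 62.9
```

Emit:
drive_tool:
  slide:
    - [0, 0, 4]
    - [0, 0, 2]
    - [0, 0, 0]
  rotation:
    - [0, 0, 0]
    - [0, 0, 0]
    - [0, 0, 0]

```text
time: 25.15
position: [0.4832, -0.3134, 0.0426]
tcp_rot: [[-0.017, 1.0, -0.0], [1.0, 0.017, 0.0], [0.0, -0.0, -1.0]]
ft_force: [-0.2, -0.9, -0.9]
opening: 0.252
finger_force: 62.9
```

Emit:
drive_tool:
  slide:
    - [0.4, 0, 0.6]
    - [0, 0, 0.5]
    - [0, 0, 0]
  rotation:
    - [0, 0, 0]
    - [0, 0, 0]
    - [0, 0, 0]

```text
time: 25.52
position: [0.4833, -0.313, 0.0416]
tcp_rot: [[-0.017, 1.0, 0.0], [1.0, 0.017, -0.0], [-0.0, 0.0, -1.0]]
ft_force: [0.7, 0.4, -1.6]
opening: 0.252
finger_force: 63.1
```

Emit:
drive_tool:
  slide:
    - [0, 0, 0.4]
    - [0, 0, 0]
  rotation:
    - [0, 0, 0]
    - [0, 0, 0]

```text
time: 25.78
position: [0.4833, -0.313, 0.0415]
tcp_rot: [[-0.017, 1.0, 0.0], [1.0, 0.017, -0.0], [-0.0, 0.0, -1.0]]
ft_force: [-1.2, 1.3, 6.2]
opening: 0.245
finger_force: 64.0
```

Contact felt (6 N). Release and go straight up.

Emit:
drive_tool:
  slide:
    - [0, 0, 0]
    - [0, 0, 0]
    - [0, 0, 0]
    - [0, 0, 0]
    - [0, 0, 0]
    - [0, 0, 0]
    - [0, 0, 0]
    - [0, 0, 0]
  rotation:
    - [0, 0, 0]
    - [0, 0, 0]
    - [0, 0, 0]
    - [0, 0, 0]
    - [0, 0, 0]
    - [0, 0, 0]
    - [0, 0, 0]
    - [0, 0, 0]
  hand: 1

```text
time: 26.78
position: [0.4833, -0.313, 0.0412]
tcp_rot: [[-0.017, 1.0, -0.0], [1.0, 0.017, 0.0], [0.0, -0.0, -1.0]]
ft_force: [-0.3, -0.2, -0.1]
opening: 1.0
finger_force: 0.0
```

Emit:
drive_tool:
  slide:
    - [0, 0, -10]
    - [0, 0, -20]
    - [0, 0, -35]
    - [0, 0, -40]
    - [0, 0, -40]
    - [0, 0, -15]
    - [15, 0, 0]
    - [15, 0, 0]
    - [0, 0, 0]
    - [0, 0, 0]
  rotation:
    - [0, 0, 0]
    - [0, 0, 0]
    - [0, 0, 0]
    - [0, 0, 0]
    - [0, 0, 0]
    - [0, 0, 0]
    - [0, 0, 0]
    - [0, 0, 0]
    - [0, 0, 0]
    - [0, 0, 0]

```text
time: 28.02
position: [0.4827, -0.2828, 0.2008]
tcp_rot: [[-0.018, 1.0, -0.0], [1.0, 0.018, 0.0], [0.0, -0.0, -1.0]]
ft_force: [-0.6, -0.1, -0.2]
opening: 0.998
finger_force: 0.0
```

```bash
python3 - <<'E'
from h import *
s=ctrl.observe(); print(s["position"],s["opening"],s["time"],s["ft_force"])
im=save("wrist","w9"); 
for l,z in [("scraper",.082),("pad",.006)]:
  for d in ctrl.trace("wrist",l)[:4]:
    k=max(cv2.findContours(np.array(d["pixels"],np.uint8),0,1)[0],key=cv2.contourArea)
    P=np.array([px2w("wrist",u,v,z)[:2]*1000 for u,v in k[:,0,:]],np.float32); print(l,d["score"],cv2.boundingRect(k),cv2.minAreaRect(P))
hsv=cv2.cvtColor(im,cv2.COLOR_RGB2HSV); m=cv2.inRange(hsv,(5,180,170),(15,255,255)); k=max(cv2.findContours(m,0,1)[0],key=cv2.contourArea)
P=np.array([px2w("wrist",u,v,.082)[:2]*1000 for u,v in k[:,0,:]],np.float32); print("top face",cv2.boundingRect(k),cv2.minAreaRect(P))
save("scene","s9"); ctrl.boxes_of
for l in("scraper","dish","chip1","slidebox","oilbottle"): print(l,[(a,w,ist(w).round()) for a,w in look("scene",l)])
E
```

```text
[ 0.48274364 -0.28277632  0.20081792] 0.998018720036818 28.025 [-0.64417068 -0.09510588 -0.20179206]
scraper 0.75 (311, 171, 24, 80) ((483.6256103515625, -299.2094421386719), (23.18448829650879, 83.69853210449219), 0.20067083835601807)
pad 0.97 (174, 172, 82, 94) ((346.723388671875, -341.7952575683594), (71.30213165283203, 120.27510833740234), 14.667621612548828)
pad 0.86 (34, 153, 75, 95) ((167.58856201171875, -319.39324951171875), (121.9302749633789, 74.24899291992188), 85.61608123779297)
pad 0.83 (125, 8, 77, 123) ((308.9488220214844, -167.4160919189453), (119.2845230102539, 71.95132446289062), 86.8727798461914)
pad 0.77 (293, 153, 59, 91) ((482.85284423828125, -311.4994812011719), (70.80853271484375, 119.2734603881836), 0.9528564214706421)
top face (313, 199, 19, 52) ((483.15716552734375, -313.2183532714844), (18.69818115234375, 55.679718017578125), 0.9549534320831299)
scraper [(0.62, array([ 0.4909, -0.2969,  0.0492]), array([-202.,  112.]))]
dish [(0.54, array([ 0.6006, -0.1257,  0.0578]), array([-66., -38.]))]
chip1 []
slidebox [(0.61, array([0.4728, 0.3304, 0.0325]), array([408., -34.])), (0.27, array([ 0.4924, -0.2961,  0.0487]), array([-202.,  110.]))]
oilbottle [(0.69, array([ 0.7259, -0.3032,  0.0492]), array([-270., -113.]))]
```

Emit:
drive_tool:
  slide:
    - [40, 5, -10]
    - [40, 5, -10]
    - [40, 5, -10]
    - [40, 5, -10]
    - [40, 5, -10]
    - [40, 5, 0]
    - [30, 5, 0]
    - [0, 0, 0]
    - [0, 0, 0]
  rotation:
    - [0, 0, 0]
    - [0, 0, 0]
    - [0, 0, 0]
    - [0, 0, 0]
    - [0, 0, 0]
    - [0, 0, 0]
    - [0, 0, 0]
    - [0, 0, 0]
    - [0, 0, 0]

```text
time: 29.6
position: [0.5131, -0.0128, 0.2512]
tcp_rot: [[-0.018, 1.0, -0.0], [1.0, 0.018, -0.0], [-0.0, -0.0, -1.0]]
ft_force: [0.6, 0.7, -0.6]
opening: 0.998
finger_force: 0.0
```

```bash
python3 - <<'E'
from h import *
im=save("wrist","w10")
for l in("chip1","chip2","dish"): print(l,[(a,w,ist(w).round()) for a,w in look("wrist",l)])
E
```

```text
chip1 [(0.73, array([0.4517, 0.0376, 0.0162]), array([131.,  63.])), (0.67, array([0.4767, 0.0311, 0.0208]), array([118.,  41.])), (0.66, array([0.5251, 0.0598, 0.0198]), array([133., -14.])), (0.58, array([0.5577, 0.05  , 0.0233]), array([115., -43.]))]
chip2 [(0.73, array([0.4517, 0.0375, 0.0162]), array([131.,  63.])), (0.67, array([0.4768, 0.031 , 0.0208]), array([118.,  40.])), (0.66, array([0.5251, 0.0597, 0.0198]), array([133., -14.])), (0.58, array([0.5577, 0.0499, 0.0233]), array([115., -43.]))]
dish [(0.84, array([ 0.6028, -0.1214,  0.056 ]), array([-62., -42.]))]
```

All four chips are in the tray, and the scraper stands on its pad.

```bash
python3 -c "
from station import ctrl
print(ctrl.sign_off())"
```

```text
the job is handed in; nothing more can be done
None
```

I handed the job in at about 30 s: all four chips are in the blue tray, the dish was still in place as far as the cameras could tell, and the scraper is back squarely on its pad, within about 1.5 mm of its centre, and released.

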